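# Clamp the angle stop to the slotted gluing plate with its hammer-head bolt

### The job

The cork-faced angle stop, which sherds will lean against while their glue sets, is standing loose on the slotted plate. Take the clamp bolt out of the wooden block, let its flat head down through the hole in the stop's foot into the slot below, turn it clockwise until the head has swung square under the slot's lips, then go on turning the hand nut until it is finger-tight and let go. The stop must stay where it stands and end up firmly held, but the plate is soft aluminium: never ram the bolt down or force the nut, and leave the sherds, the vial and the eraser alone.

Things in the scene. Friction and masses are not known exactly. Their poses are not given: they have to be found in the camera images.
- base_plate: Fixed aluminium plate, 130 x 300 x 22 mm, with two T-slots along its y axis, at x = -32 mm (near slot, the one used) and x = +32 mm. Origin: centre of its underside, z up. Each slot: a mouth 12.6 mm wide between 6 mm thick lips, below it a channel 23 mm wide and 11 mm high (z 5 to 16 mm). Position and yaw vary.
- stop_bracket: Loose grey angle stop, about 0.55 kg. Foot 54 x 96 x 8 mm, lying on the plate over the near slot, y axis along the slot; a 60 mm tall cork-faced upright at its -y end, 64 mm from the hole. A key under the foot rides in the slot's mouth with 1.6 mm play, so it can only slide along the slot. Origin: centre of the foot's underside.
- foot_hole (a point): Centre of the oblong hole through the stop's foot, at the level of the foot's top face (30 mm over the table). The hole is 12.6 mm wide across the slot (x) and 26 mm long along it (y), centred over the slot.
- bolt_block: Fixed wooden block, 56 x 100 x 45 mm, origin at the centre of its underside; the bolt hangs by its nut's flange in the oblong hole (26 mm along x, 14.5 mm along y, 34 mm deep) in the middle of its top; two smaller holes are empty. Position and yaw vary.
- t_bolt: Loose steel hammer-head bolt, 0.3 kg with its nut. Origin: centre of the head's upper (clamping) face; z up the 11 mm shank, x along the head: 22 mm long, 11 wide, 5 thick, a 2.5 mm tapered nose below. In the block it lies along the block's x axis. In the slot it turns only clockwise (from above), from lengthwise to about 0.2 rad past crosswise, where head and square neck meet the slot's sides.
- bolt_end (a point): Centre of the shank's top end, 58 mm above the clamping face; a line across it shows the head's direction. The nut drags on the thread, so turning it turns the whole bolt until the head stops; then the nut runs at 0 to 0.1 N m and stiffens over about a radian once the head bears on the lips: 0.2 N m is finger-tight (20 to 40 N). Read it as it turns; it fades at rest. Under 12 N is loose, over 70 N bruises.
- grip_nut: Flanged hand nut on the bolt; origin: centre of its flange's underside (30 mm across, 3 mm thick), which starts 15.2 to 16.2 mm above the head's clamping face. Foot plus lips are 14 mm, so with the flange resting on the foot the head hangs 1.2 to 2.2 mm below the lips, clear of the channel's floor. Clockwise from above tightens: 8 mm a turn (1.27 mm per rad). It stays as left.
- nut_grip (a point): Middle of the nut's dark four-lobed steel grip, on the bolt's axis, 26 mm over the flange's underside; x and y square to the grip's sides. Grip 30 x 30 mm with rounded lobes, from 12 to 36 mm over the flange's underside, round 19 mm neck below. Starts at varying angles to the head. At rest in the block this point is 71 mm over the table.
- sherd_rim: Loose dark-red rim sherd, 43 x 72 x 21 mm, lying behind the plate; bystander.
- sherd_tan: Loose tan sherd, 31 x 45 x 11 mm, lying behind the plate; bystander.
- vial: Loose small glass sample vial with a dark cap, 23 mm across, 61 mm tall, standing behind the plate; bystander.
- eraser: Loose white and blue eraser, 22 x 42 x 13 mm, lying near the robot; bystander.

How it is judged (in metres and radians):
On the way, in this order (a step that is already met when the one before it is completed fails the run):
1. the bolt's head has gone down through the foot's hole into the slot, lengthwise, below the lips (z of t_bolt in the frame of base_plate below 0.0157 m and horizontal distance between t_bolt and foot_hole below 0.013 m and angle between t_bolt's own z axis and vertical below 0.12 rad and angle between the x axis of t_bolt and the y axis of base_plate, either way round below 0.5 rad), for 0.1 s.
2. the head has been turned square across the slot while still loose below the lips (z of t_bolt in the frame of base_plate below 0.0162 m and horizontal distance between t_bolt and foot_hole below 0.013 m and angle between the x axis of t_bolt and the x axis of base_plate, either way round below 0.35 rad), for 0.1 s.
At the end, for the whole second after the job is handed in: The bolt stands upright in the foot's hole with its head under the slot's lips, within 20 degrees of square to the slot; the nut presses the stop's foot onto the plate with 12 to 70 N; the stop lies flat within 15 mm of where it stood; everything is at rest (contact force between grip_nut and stop_bracket between 12 and 70 N and angle between the x axis of t_bolt and the x axis of base_plate, either way round below 0.35 rad and angle between t_bolt's own z axis and vertical below 0.06 rad and horizontal distance between t_bolt and foot_hole below 0.013 m and z of t_bolt in the frame of base_plate below 0.0175 m and z of stop_bracket in the frame of base_plate below 0.0235 m and distance of stop_bracket from where it was at the start of the episode below 0.015 m and linear speed of each of t_bolt, stop_bracket below 0.02 m/s); the robot touches nothing.
It fails at once if the bolt is rammed onto the stop (more than 35 N before its head is turned square) (angle between the x axis of t_bolt and the x axis of base_plate, either way round above 0.4 rad and contact force between t_bolt and stop_bracket above 35 N).
It fails at once if the nut is forced: the nut presses on the stop with more than 70 N (contact force between grip_nut and stop_bracket above 70 N).
It fails at once if the stop is knocked more than 30 mm along the slot or off the plate (distance of stop_bracket from where it was at the start of the episode above 0.03 m).
It fails at once if a sherd, the vial or the eraser is shifted more than 20 mm (distance of any of sherd_rim, sherd_tan, vial, eraser from where it was at the start of the episode above 0.02 m).
It also fails if it takes over 64 s, if anything falls off the work surface, if the arm or the gripper's body presses on something with over 40 N, if the wrist force passes 120 N, or if a joint passes its speed limit or range.

### The arm

A 6-joint arm with a two-finger parallel gripper is mounted at the origin on a cart in front of the work surface, level with it; the furniture and walls round the work are solid. World frame = base frame: x ahead of the robot, y to its left, z up, the work surface at z = 0. Lengths are in mm, angles in rad, forces in N, time in s.
With the tool pointing down it reaches from about 275 to 1000 mm from the base axis. Payload 8.4 kg.
Tool frame: the origin (TCP) lies midway between the tips of the shut fingers; the grasp point (between the pads) lies 19 mm behind it; z points along the fingers, x is the direction in which the jaws open and shut, and the axes are right-handed (so a half turn about z gives the same grasp; the last joint's range is limited). The gripper opens to 85 mm and grips with 20 to 120 N. Pads are 22 mm wide; open, the fingers measure 114 mm over their backs; the gripper's body (76 mm by 85 mm) begins 54 mm behind the grasp point. The pads swing forward as they close: fully open they stand 13 mm farther back than shut.
Start: joints at [1.201, 0.353, 1.633, -0, 1.155, -0.002], TCP at [224.726, 583.203, 200.481] pointing down, gripper open.
Joint ranges: [-2.63, 2.63], [-0.92, 2.1], [0.06, 2.66], [-1.3, 4.44], [0, 2.69], [-3.02, 3.02]. Speed limits (rad/s): [2.22, 2.22, 2.79, 3.14, 3.14, 3.14].

### API

Orientations are given as a unit quaternion [w, x, y, z].
In Python, from cell import sense, cams, job_done gives the robot as it stands.
- The arm moves only by the tool carry_out, never from a script. Its argument "rows" is a list of rows, each a list of 3 entries, a list of its own where there are three numbers: the opening, from 0 (shut) to 1 (fully open), then the shift along the tool's x, y, z in mm, then the turn, a rotation vector about the tool's x, y, z in degrees. A call has 1 to 20 rows; each row is the pose to reach, as a shift and turn from the pose measured when the call began, along the tool's axes at that moment; what a row does not reach only later rows make up. A row lasts 1/8 s, in which the tool goes at most 62.5 mm and 10.7 degrees, less where a joint would pass 70% of its speed; a pose out of reach is approached as far as the arm can. A call with a gripper value outside its range is refused whole. The fingers move at their own pace and stop on an object; "newtons" is the grip in N (left out, the last holds). Time passes only in rows, so rows that repeat a pose let the fingers close. It gives the time, the measured TCP pose, the force and the opening at its end, in the units of the state.
- sense(): the state, without advancing time (a new reading comes with each control period).
- cams.snapshot(name): name is "side" or "top" or "wrist"; returns (picture, depth): 420x560x3 uint8, blue, green, red; 420x560 float32, mm along the optical axis (not along the pixel's ray), 0 where there is no reading.
- cams.calibration(name): a dict with "K" (3x3 intrinsics, pixels), "R" (3x3) and "t" (3): a world point X has camera coordinates R X + t; the wrist camera has in their place "mount" (4x4, takes a point from camera to tool coordinates, whose origin is the TCP and whose axes are the tool frame's). Camera axes: x right, y down, z forward; pixel columns grow to the right and rows downward; lengths in mm; the calibration is good to about 2 mm. A picture is of the moment at which its call begins: read the wrist's pose just before it. calibration takes no time and is no camera call.
- job_done(): hands the job in, once; it reports no verdict.
The state is a dict: "t": time; "joint_pos": joint angles; "qvel": joint speeds; "effort": joint torques, N m; "tcp_pos": TCP position; "ee_rot": TCP orientation; "contact_force": force on the tool from outside, world axes, zero at the start; "ft_torque": the same for the moment, N m; "gripper_width": finger opening in mm.
Only numpy, scipy, OpenCV 4.12 (cv2) and the standard library are available. Lean on these libraries where they do the work, as an engineer would, in place of code of your own. Each camera call takes 0.05 s, during which the arm holds its last target.

## Working session

There is one attempt and no reset: what is moved stays moved. The work goes in short steps, Python scripts to look and compute and a tool call to move; the robot and the scene stay as the last step left them, time stands still between calls to the robot, and variables do not carry over. Pictures are saved under pics/ and viewed, and the job is handed in when it is done.

Besides the shell and the picture viewer there is one more tool, called after ">>>" by a JSON object that holds its "fn" and its "kwargs", one argument or row to a line. carry_out: Moves the arm, as the interface text tells. Its arguments: {"type":"object","properties":{"rows":{"type":"array","items":{"type":"array"}},"newtons":{"type":"number"}},"required":["rows"]}

```bash
mkdir -p pics; ls; cat > h.py <<'E'
import numpy as np, cv2
from cell import sense, cams, job_done
from scipy.spatial.transform import Rotation as Rn
def Rt():
    s=sense(); q=s['ee_rot']; return Rn.from_quat([q[1],q[2],q[3],q[0]]).as_matrix(), np.array(s['tcp_pos'])
def campose(name):
    c=cams.calibration(name); K=np.array(c['K'])
    if name=='wrist':
        R,t=Rt(); M=np.array(c['mount']); T=np.eye(4);T[:3,:3]=R;T[:3,3]=t; W=T@M
        return K,W[:3,:3],W[:3,3]
    R=np.array(c['R']);t=np.array(c['t']); return K,R.T,-R.T@t
def onplane(pose,uv,z):
    K,R,o=pose; uv=np.atleast_2d(np.asarray(uv,float)); d=np.c_[uv,np.ones(len(uv))]@np.linalg.inv(K).T@R.T
    return o+d*((z-o[2])/d[:,2])[:,None]
def proj(pose,X):
    K,R,o=pose; p=(np.atleast_2d(X)-o)@R@K.T; return p[:,:2]/p[:,2:]
def depthpts(pose,D):
    K,R,o=pose; v,u=np.mgrid[:D.shape[0],:D.shape[1]]; d=np.stack([u,v,np.ones_like(u)],-1)@np.linalg.inv(K).T
    return (d*D[...,None])@R.T+o
def snap(name,tag):
    p=campose(name); I,D=cams.snapshot(name); cv2.imwrite(f'pics/{tag}.png',I); np.savez(f'pics/{tag}.npz',I=I,D=D,K=p[0],R=p[1],o=p[2]); return p,I,D
def load(tag):
    z=np.load(f'pics/{tag}.npz'); return (z['K'],z['R'],z['o']),z['I'],z['D']
E
python3 - <<'E'
from h import *
print(sense())
for n in ['top','side','wrist']:
    p,I,D=snap(n,n+'0'); print(n,p)
E
```

```text
pics
{'t': 0.0, 'joint_pos': array([ 1.20059358e+00,  3.53658863e-01,  1.63416472e+00,  4.57325125e-06,
        1.15523260e+00, -2.40314974e-03]), 'qvel': array([-0.00296078, -0.00212394, -0.00108967,  0.00089332, -0.00047612,
       -0.00179519]), 'effort': array([-1.21854133e-03, -6.05228233e+01, -3.42068875e+01,  8.03484068e-05,
        9.13031196e-03,  2.30349968e-06]), 'tcp_pos': array([224.52780889, 582.68634313, 199.74195568]), 'ee_rot': array([ 4.10911512e-04,  8.24488951e-01,  5.65877579e-01, -6.05504088e-04]), 'contact_force': array([-0.31771498,  0.50119029, -0.0868095 ]), 'ft_torque': array([ 0.04692152,  0.01444122, -0.00649339]), 'gripper_width': 85.51954538255342}
top (array([[525.53766082,   0.        , 287.93119855],
       [  0.        , 525.53766082, 202.05121647],
       [  0.        ,   0.        ,   1.        ]]), array([[-0.0254479 , -0.9831619 ,  0.18095602],
       [-0.99967312,  0.02547281, -0.0021866 ],
       [-0.00245968, -0.18095251, -0.98348876]]), array([ 351.40875035,   15.51487386, 1187.45008946]))
side (array([[518.14378177,   0.        , 276.94619343],
       [  0.        , 518.14378177, 208.93084853],
       [  0.        ,   0.        ,   1.        ]]), array([[ 0.98345791, -0.12607389,  0.13006117],
       [-0.17935383, -0.57726692,  0.79661478],
       [-0.02535231, -0.80676408, -0.59032956]]), array([ 412.49559565, -926.44250679,  782.63980323]))
wrist (array([[321.94624855,   0.        , 277.38057579],
       [  0.        , 321.94624855, 212.80465048],
       [  0.        ,   0.        ,   1.        ]]), array([[ 0.35991809,  0.89167006,  0.27456051],
       [ 0.9329824 , -0.34345199, -0.10763161],
       [-0.00167353,  0.29489869, -0.95552706]]), array([154.58944685, 609.54937224, 372.47758442]))
```

View pics/top0.png

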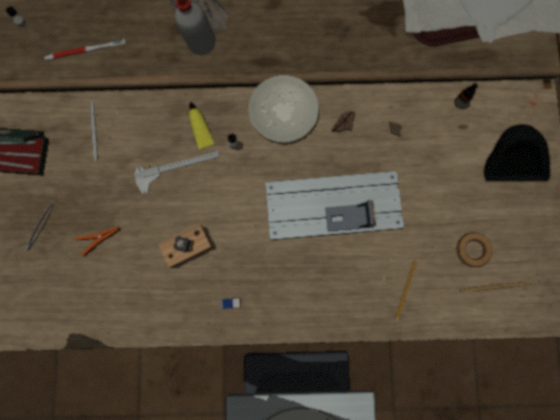

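View pics/side0.png

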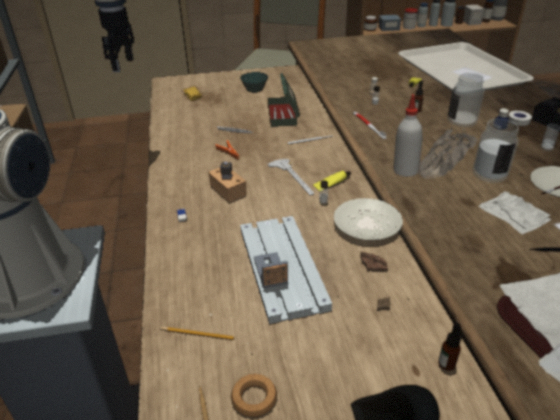

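View pics/wrist0.png

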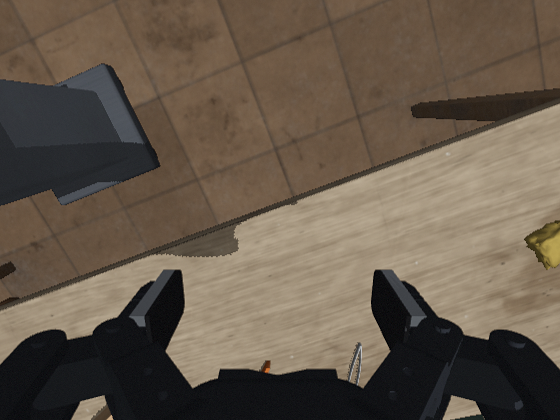

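```bash
python3 - <<'E'
from h import *
p,I,D=load('top0')
J=np.clip(I.astype(float)*2.2,0,255).astype(np.uint8)
a=cv2.resize(J[215:275,145:225],None,fx=7,fy=7,interpolation=cv2.INTER_CUBIC)
b=cv2.resize(J[160:250,255:415],None,fx=5,fy=5,interpolation=cv2.INTER_CUBIC)
cv2.imwrite('pics/a0.png',a);cv2.imwrite('pics/b0.png',b)
P=depthpts(p,D)
for u,v in [(183,243),(186,243),(200,240),(337,218),(355,218),(340,200),(371,213),(365,217)]: print(u,v,P[v,u].round(1),D[v,u])
print(onplane(p,[183,243],81), onplane(p,[337,218],30))
E
```

```text
183 243 [472.6 236.3  83.5] 1107.1587
186 243 [472.4 230.   83.4] 1107.2197
200 240 [482.5 207.1  44.2] 1147.6658
337 218 [529.3 -97.8   4.6] 1195.7526
355 218 [ 524.6 -135.5   29.1] 1170.9142
340 200 [ 567.  -104.4   24.5] 1183.0388
371 213 [ 526.2 -162.9   83.9] 1117.3387
365 217 [ 526.4 -158.    28.2] 1172.1091
[[472.84137649 236.78045157  81.        ]] [[525.44975567 -95.35187711  30.        ]]
```

View pics/a0.png

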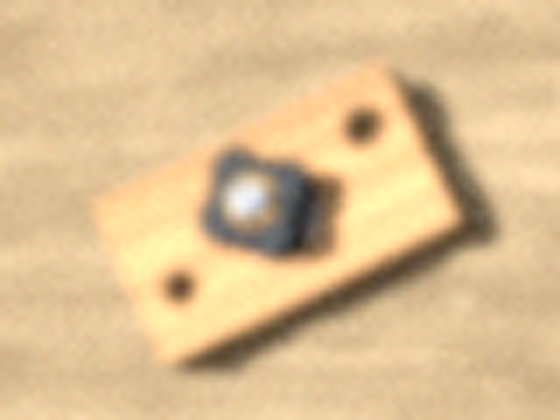

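View pics/b0.png

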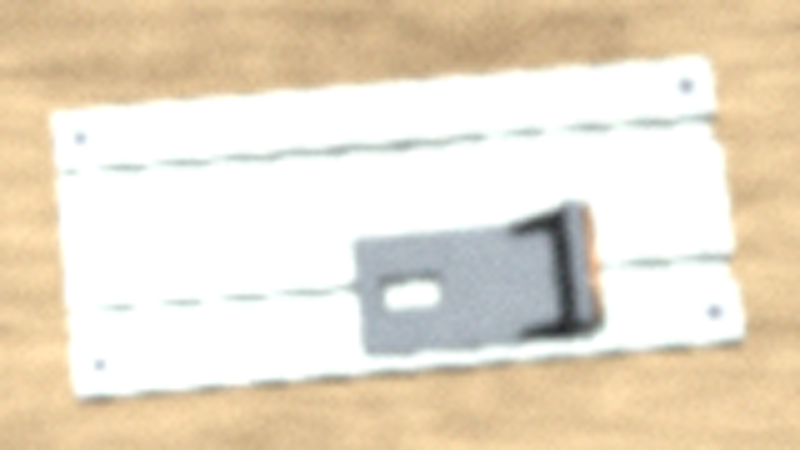

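>>> {"fn": "carry_out", "kwargs": {
  "rows": [
    [1,[-20,35,0],[0,0,0]],
    [1,[-55,85,0],[0,0,0]],
    [1,[-90,137,3],[0,0,0]],
    [1,[-125,190,6],[0,0,0]],
    [1,[-160,243,10],[0,0,0]],
    [1,[-190,290,14],[0,0,0]],
    [1,[-215,328,18],[0,0,0]],
    [1,[-230,350,20],[0,0,0]],
    [1,[-233,356,20],[0,0,0]],
    [1,[-233,356,20],[0,0,0]],
    [1,[-233,356,20],[0,0,0]]
  ]
}}

```text
t: 1.52
tcp_pos: [472.5, 238.2, 180.2]
ee_rot: [0.0, 0.824, 0.566, -0.0]
contact_force: [-0.3, 0.1, -0.1]
gripper_width: 85.1
```

```bash
python3 - <<'E'
from h import *
p,I,D=snap('wrist','w1'); s=sense(); print(s['t'],s['tcp_pos'],s['joint_pos'],Rt()[0].round(3))
P=depthpts(p,D)
print(proj(p,[[473,237,81],[473,237,45]]))
E
```

```text
1.575 [472.46159196 238.22900227 180.19720917] [ 4.64552967e-01  2.26708045e-01  1.85782845e+00 -5.89343256e-04
  1.05789216e+00 -7.39306426e-01] [[ 0.358  0.934 -0.001]
 [ 0.934 -0.358 -0.001]
 [-0.001 -0.    -1.   ]]
[[277.02278202 204.03278905]
 [277.11211742 194.19614994]]
```

View pics/w1.png

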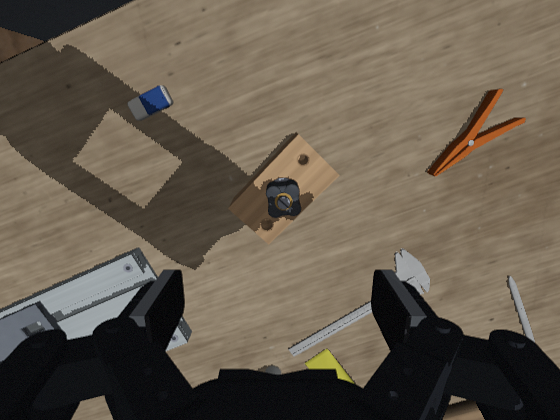

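```bash
python3 - <<'E'
from h import *
p,I,D=load('w1')
J=np.clip(I.astype(float)*1.8,0,255).astype(np.uint8)
cv2.imwrite('pics/c1.png',cv2.resize(J[125:250,220:350],None,fx=4.6,fy=4.6,interpolation=cv2.INTER_CUBIC))
P=depthpts(p,D)
m=(P[...,2]>70)&(P[...,2]<84)&(np.hypot(P[...,0]-473,P[...,1]-237)<35)
q=P[m]; print(m.sum(),q.mean(0),q[:,2].min(),np.percentile(q[:,2],[10,50,90]))
v,u=np.nonzero(m); print(u.min(),u.max(),v.min(),v.max())
t=(P[...,2]>77)&m; 
r=cv2.minAreaRect(P[t][:,:2].astype(np.float32)); print(r)
b=(abs(P[...,2]-45)<4)&(np.hypot(P[...,0]-473,P[...,1]-237)<80)
print(cv2.minAreaRect(P[b][:,:2].astype(np.float32)))
E
```

```text
913 [470.78555898 243.52110575  79.57662689] 70.00671448213018 [78.19302215 79.9450636  80.92740432]
266 300 182 217
((472.2837219238281, 243.20309448242188), (29.306415557861328, 29.260129928588867), 75.22211456298828)
((472.74725341796875, 242.6735076904297), (56.36244201660156, 99.70917510986328), 25.21277618408203)
```

View pics/c1.png

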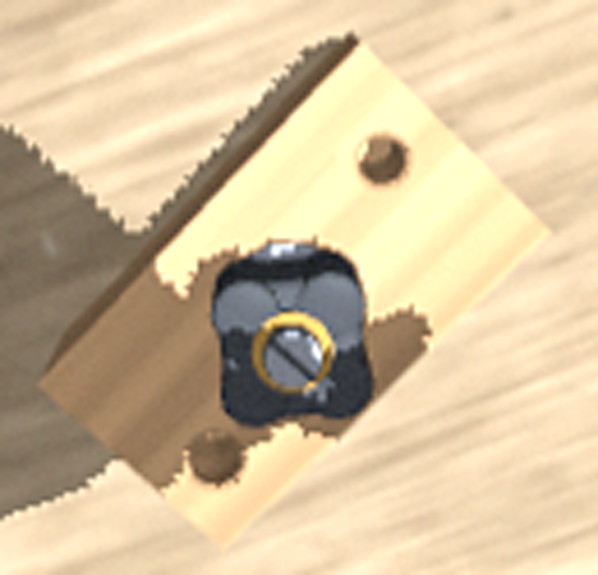

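>>> {"fn": "carry_out", "kwargs": {
  "rows": [
    [1,[4.3,-1.6,20],[0,0,-6.2]],
    [1,[4.3,-1.6,50],[0,0,-6.2]],
    [1,[4.3,-1.6,85],[0,0,-6.2]],
    [1,[4.3,-1.6,112],[0,0,-6.2]],
    [1,[4.3,-1.6,125],[0,0,-6.2]],
    [1,[4.3,-1.6,128],[0,0,-6.2]],
    [1,[4.3,-1.6,128],[0,0,-6.2]],
    [1,[4.3,-1.6,128],[0,0,-6.2]]
  ]
}}

```text
t: 2.58
tcp_pos: [473.1, 243.1, 53.2]
ee_rot: [0.0, 0.792, 0.61, 0.0]
contact_force: [-0.4, -0.6, 0.3]
gripper_width: 85.4
```

```bash
python3 - <<'E'
from h import *
p,I,D=snap('wrist','w2'); s=sense(); print(s['t'],s['tcp_pos'],s['contact_force'],Rt()[0].round(3))
cv2.imwrite('pics/w2.png',np.clip(I.astype(float)*1.8,0,255).astype(np.uint8))
E
```

```text
2.625 [473.03010241 243.03921973  53.09849049] [-0.06922858 -1.3100269  -0.26889237] [[ 0.256  0.967  0.001]
 [ 0.967 -0.256 -0.   ]
 [ 0.     0.001 -1.   ]]
```

View pics/w2.png

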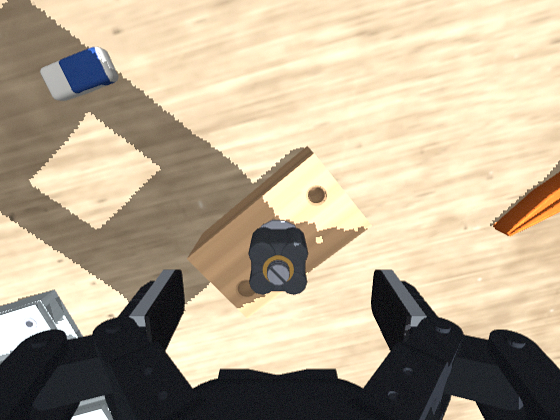

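>>> {"fn": "carry_out", "kwargs": {
  "newtons": 50,
  "rows": [
    [0.25,[0,0,1],[0,0,0]],
    [0.25,[0,0,1],[0,0,0]],
    [0.25,[0,0,1],[0,0,0]],
    [0.25,[0,0,1],[0,0,0]],
    [0.25,[0,0,1],[0,0,0]],
    [0.25,[0,0,1],[0,0,0]],
    [0.25,[0,0,1],[0,0,0]],
    [0.25,[0,0,1],[0,0,0]]
  ]
}}

```text
t: 3.62
tcp_pos: [473.0, 243.0, 52.1]
ee_rot: [0.0, 0.792, 0.61, 0.0]
contact_force: [0.7, 0.5, 0.5]
gripper_width: 21.0
```

```bash
python3 - <<'E'
from h import *
p,I,D=snap('wrist','w3'); s=sense(); print(s['t'],s['gripper_width'])
cv2.imwrite('pics/w3.png',cv2.resize(np.clip(I[180:420,140:420].astype(float)*2.2,0,255).astype(np.uint8),None,fx=2.8,fy=2.4))
E
```

```text
3.675 21.4607491914018
```

View pics/w3.png

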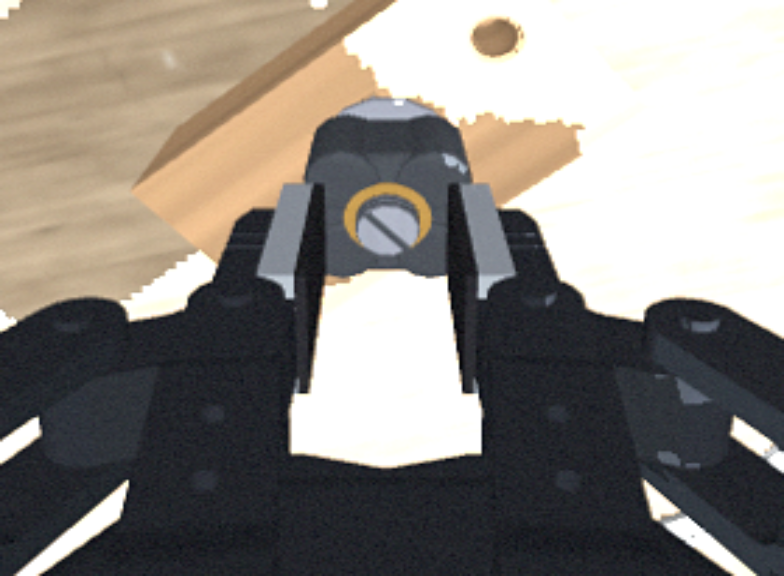

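>>> {"fn": "carry_out", "kwargs": {
  "newtons": 50,
  "rows": [
    [0,[0,0,0],[0,0,0]],
    [0,[0,0,0],[0,0,0]],
    [0,[0,0,0],[0,0,0]]
  ]
}}

```text
t: 4.05
tcp_pos: [473.2, 243.2, 52.2]
ee_rot: [0.0, 0.792, 0.61, 0.0]
contact_force: [-0.2, 1.4, 2.0]
gripper_width: 6.6
```

```bash
python3 - <<'E'
from h import *
p,I,D=load('w3')
P=depthpts(p,D); R,t=Rt(); T=(P-t)@R
for v in range(215,300,6):
  print(v,[tuple(T[v,u].round(0).astype(int)) for u in (250,256,265,277,300,305,312,318)])
E
```

```text
215 [(np.int64(-17), np.int64(-18), np.int64(7)), (np.int64(-13), np.int64(-18), np.int64(8)), (np.int64(-8), np.int64(-18), np.int64(8)), (np.int64(-1), np.int64(-18), np.int64(8)), (np.int64(13), np.int64(-18), np.int64(7)), (np.int64(16), np.int64(-18), np.int64(8)), (np.int64(20), np.int64(-18), np.int64(8)), (np.int64(23), np.int64(-18), np.int64(9))]
221 [(np.int64(-17), np.int64(-14), np.int64(7)), (np.int64(-13), np.int64(-14), np.int64(8)), (np.int64(-8), np.int64(-14), np.int64(8)), (np.int64(-1), np.int64(-15), np.int64(4)), (np.int64(13), np.int64(-14), np.int64(7)), (np.int64(16), np.int64(-14), np.int64(8)), (np.int64(20), np.int64(-14), np.int64(8)), (np.int64(23), np.int64(-14), np.int64(8))]
227 [(np.int64(-17), np.int64(-11), np.int64(8)), (np.int64(-13), np.int64(-11), np.int64(7)), (np.int64(-8), np.int64(-12), np.int64(5)), (np.int64(-1), np.int64(-11), np.int64(6)), (np.int64(13), np.int64(-10), np.int64(8)), (np.int64(16), np.int64(-11), np.int64(8)), (np.int64(20), np.int64(-10), np.int64(8)), (np.int64(23), np.int64(-10), np.int64(8))]
233 [(np.int64(-17), np
[... 3680 characters left out ...]
-8), np.int64(-62)), (np.int64(-12), np.int64(13), np.int64(-27)), (np.int64(-7), np.int64(12), np.int64(-28)), (np.int64(-1), np.int64(34), np.int64(8)), (np.int64(-1), np.int64(-75), np.int64(-173)), (np.int64(10), np.int64(-8), np.int64(-62)), (np.int64(12), np.int64(-11), np.int64(-66)), (np.int64(15), np.int64(-10), np.int64(-66))]
299 [(np.int64(-11), np.int64(-6), np.int64(-63)), (np.int64(-14), np.int64(38), np.int64(8)), (np.int64(-9), np.int64(39), np.int64(9)), (np.int64(-1), np.int64(67), np.int64(54)), (np.int64(10), np.int64(9), np.int64(-38)), (np.int64(10), np.int64(-6), np.int64(-63)), (np.int64(12), np.int64(-9), np.int64(-67)), (np.int64(14), np.int64(-13), np.int64(-73))]
```

```bash
python3 - <<'E'
from h import *
p,I,D=snap('wrist','w4'); s=sense(); print(s['t'],s['gripper_width'],s['contact_force'])
cv2.imwrite('pics/w4.png',cv2.resize(np.clip(I[180:420,140:420].astype(float)*2.2,0,255).astype(np.uint8),None,fx=2.8,fy=2.4))
E
```

```text
4.1 6.4224185287054745 [-0.12816939  1.17937676  1.31976857]
```

View pics/w4.png

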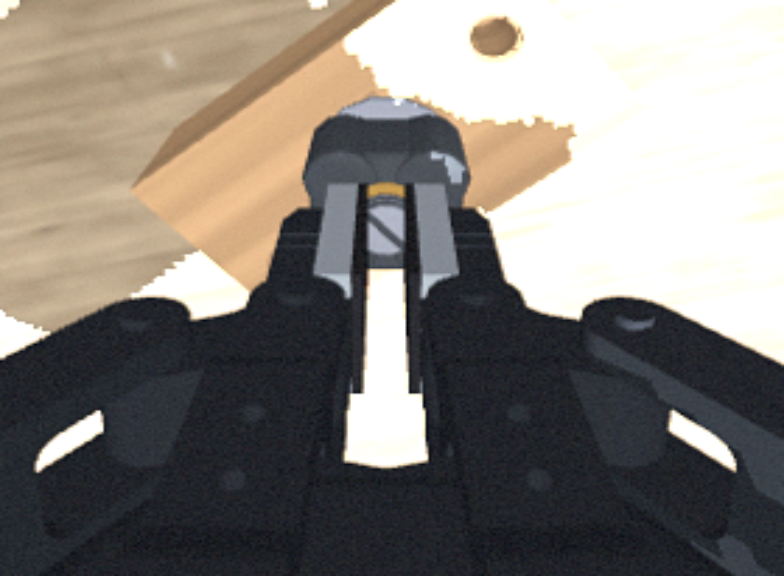

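```bash
python3 - <<'E'
from h import *
R,t=Rt()
for tag in ('w2','w3','w4'):
  p,I,D=load(tag)
  # use mount directly: tool coords
  T=(depthpts(p,D)-p[2])@p[1]; M=np.array(cams.calibration('wrist')['mount']); T=T@M[:3,:3].T+M[:3,3]
  print(tag,M[:3,3])
  cols={'w2':(165,170,175,380,385),'w3':(240,246,252,308,314),'w4':(254,258,262,266,290,294,300)}[tag]
  for u in cols:
    print(u,[(v,)+tuple(int(x) for x in T[v,u].round(0)) for v in range(244,320,6)])
E
```

```text
w2 [  -0.39665277  -74.94733613 -172.63074406]
165 [(244, -86, 20, 55), (250, -87, 25, 55), (256, -87, 30, 54), (262, -88, 35, 54), (268, -88, 40, 54), (274, -47, -11, -52), (280, -46, -11, -57), (286, -44, -12, -63), (292, -43, -10, -65), (298, -43, -8, -65), (304, -43, -6, -66), (310, -43, -3, -66), (316, -43, -1, -67)]
170 [(244, -82, 20, 54), (250, -82, 24, 53), (256, -83, 30, 54), (262, -84, 35, 54), (268, -84, 40, 55), (274, -45, -11, -53), (280, -44, -11, -57), (286, -43, -10, -59), (292, -43, -7, -60), (298, -43, -5, -61), (304, -43, -3, -62), (310, -44, 1, -61), (316, -43, 2, -63)]
175 [(244, -78, 20, 54), (250, -78, 24, 53), (256, -79, 30, 54), (262, -80, 35, 55), (268, -80, 40, 54), (274, -43, -11, -53), (280, -43, -9, -53), (286, -43, -6, -53), (292, -44, -3, -53), (298, -43, -2, -55), (304, -43, 0, -57), (310, -43, 3, -57), (316, -43, 6, -57)]
380 [(244, 77, 19, 53), (250, 78, 25, 54), (256, 78, 30, 54), (262, 79, 35, 54), (268, 79, 40, 53), (274, 43, -11, -51), (280, 42, -8, -52), (286, 42, -7, -54), (292, 42, -4, -54), (298, 42, -1, -55), (304, 42, 1, -55), (310, 42, 3
[... 2963 characters left out ...]
, -11, -47), (274, 5, -11, -52), (280, 5, -11, -56), (286, 4, -11, -61), (292, 4, -11, -66), (298, 4, -9, -68), (304, 4, -6, -67), (310, 4, -4, -67), (316, 4, -2, -68)]
294 [(244, 8, -15, -28), (250, 8, -12, -28), (256, 7, -11, -34), (262, 7, -11, -41), (268, 7, -11, -47), (274, 6, -11, -52), (280, 6, -11, -58), (286, 6, -11, -62), (292, 6, -12, -67), (298, 5, -12, -72), (304, 5, -12, -75), (310, 5, -13, -80), (316, 5, -12, -83)]
300 [(244, 11, -14, -27), (250, 10, -12, -29), (256, 11, -8, -27), (262, 11, -5, -28), (268, 10, -7, -39), (274, 9, -10, -50), (280, 9, -10, -56), (286, 8, -11, -62), (292, 8, -11, -66), (298, 8, -12, -71), (304, 7, -12, -76), (310, 7, -12, -80), (316, 7, -12, -82)]
```

>>> {"fn": "carry_out", "kwargs": {
  "rows": [
    [0.5,[0,0,0],[0,0,0]],
    [0.5,[0,0,0],[0,0,0]],
    [0.5,[0,0,0],[0,0,0]],
    [0.5,[0,0,0],[0,0,0]],
    [0.5,[0,0,0],[0,0,0]]
  ]
}}

```text
t: 4.72
tcp_pos: [473.2, 243.2, 52.2]
ee_rot: [0.0, 0.792, 0.61, 0.0]
contact_force: [0.1, 0.1, 0.1]
gripper_width: 42.7
```

```bash
python3 - <<'E'
from h import *
p,I,D=snap('wrist','w5'); s=sense(); print(s['t'],s['gripper_width'],s['contact_force'],s['tcp_pos'])
cv2.imwrite('pics/w5.png',cv2.resize(np.clip(I[180:420,140:420].astype(float)*2.2,0,255).astype(np.uint8),None,fx=2.8,fy=2.4))
T=(depthpts(p,D)-p[2])@p[1]; M=np.array(cams.calibration('wrist')['mount']); T=T@M[:3,:3].T+M[:3,3]
for u in range(215,250,3):
    for v in range(230,300):
        if T[v,u,2]<-12 and abs(T[v,u,1]+11)<2: print(u,v,T[v,u].round(0)); break
n=(T[...,2]<-24)&(T[...,2]>-33)&(abs(T[...,0])<17)&(abs(T[...,1])<20)
print(cv2.minAreaRect(T[n][:,:2].astype(np.float32)))
E
```

```text
4.775 42.53827045632449 [ 0.10830041 -1.36139886 -0.07392122] [473.15522341 243.18218343  52.19342193]
215 264 [-28. -11. -43.]
218 258 [-28. -11. -36.]
221 258 [-27. -11. -36.]
224 258 [-25. -11. -36.]
227 258 [-24. -11. -36.]
230 258 [-22. -11. -36.]
248 252 [-15. -10. -26.]
((-0.44671058654785156, -0.9600954055786133), (29.42845916748047, 29.745010375976562), 0.5395115613937378)
```

View pics/w5.png

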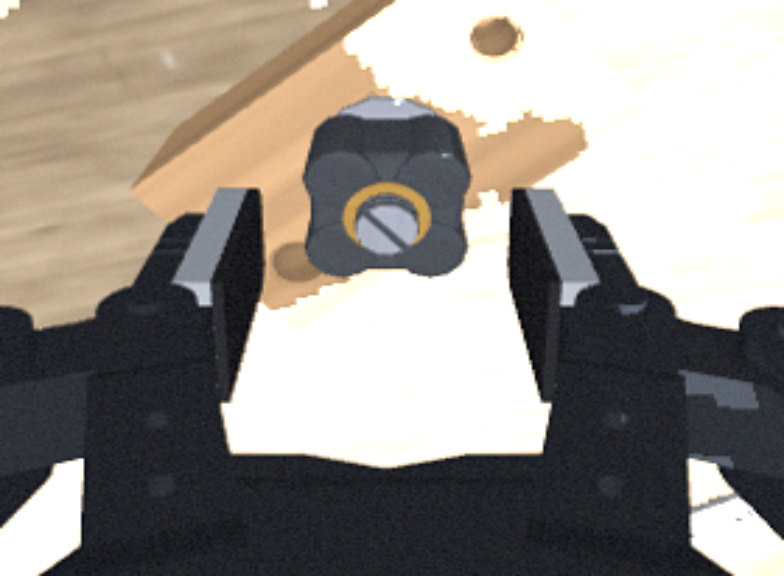

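>>> {"fn": "carry_out", "kwargs": {
  "rows": [
    [0.5,[-0.4,-1,8],[0,0,0]],
    [0.5,[-0.4,-1,16],[0,0,0]],
    [0.5,[-0.4,-1,24],[0,0,0]],
    [0.5,[-0.4,-1,29],[0,0,0]],
    [0.5,[-0.4,-1,30],[0,0,0]],
    [0.5,[-0.4,-1,30],[0,0,0]]
  ]
}}

```text
t: 5.52
tcp_pos: [472.2, 243.1, 22.2]
ee_rot: [0.0, 0.792, 0.61, 0.0]
contact_force: [0.8, 1.1, -0.0]
gripper_width: 43.0
```

```bash
python3 - <<'E'
from h import *
p,I,D=snap('wrist','w6'); s=sense(); print(s['t'],s['gripper_width'],s['contact_force'],s['tcp_pos'])
cv2.imwrite('pics/w6.png',cv2.resize(np.clip(I[180:420,140:420].astype(float)*2.2,0,255).astype(np.uint8),None,fx=2.8,fy=2.4))
E
```

```text
5.575 42.5398788427691 [ 0.95666302 -0.53650755 -0.17288291] [472.26528152 243.11080062  22.31672028]
```

View pics/w6.png

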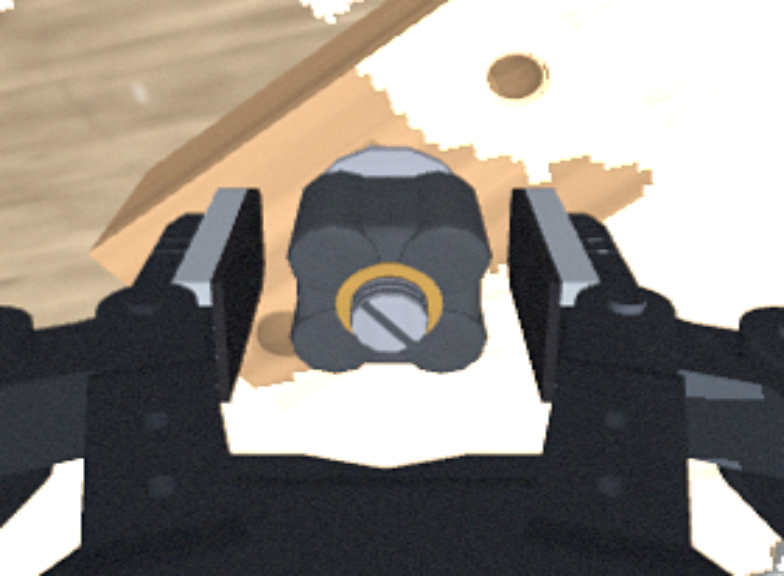

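Now the pads flank the nut (the earlier closing passed over its top). Closing on it.

>>> {"fn": "carry_out", "kwargs": {
  "newtons": 50,
  "rows": [
    [0,[0,0,0],[0,0,0]],
    [0,[0,0,0],[0,0,0]],
    [0,[0,0,0],[0,0,0]],
    [0,[0,0,0],[0,0,0]]
  ]
}}

```text
t: 6.08
tcp_pos: [472.5, 243.2, 22.7]
ee_rot: [0.0, 0.792, 0.61, 0.001]
contact_force: [-1.2, -0.8, 5.5]
gripper_width: 29.4
```

```bash
python3 - <<'E'
from h import *
p,I,D=snap('wrist','w7'); s=sense(); print(s['t'],s['gripper_width'],s['contact_force'],s['tcp_pos'])
cv2.imwrite('pics/w7.png',cv2.resize(np.clip(I[180:420,140:420].astype(float)*2.2,0,255).astype(np.uint8),None,fx=2.8,fy=2.4))
# plate yaw & hole from top0 by colour/depth
p,I,D=load('top0'); g=I.astype(int)
P=depthpts(p,D)
m=(abs(P[...,2]-22)<6)&(P[...,0]>430)&(P[...,0]<680)&(P[...,1]<90)&(P[...,1]>-280)
m=cv2.morphologyEx(m.astype(np.uint8),cv2.MORPH_OPEN,np.ones((3,3)))
print(cv2.minAreaRect(P[m>0][:,:2].astype(np.float32)))
E
```

```text
6.125 29.2974075293527 [-0.88985269 -1.01702559  6.66279588] [472.48153285 243.19883795  22.68789125]
((556.9537963867188, -89.03520202636719), (131.40682983398438, 300.0816650390625), 3.6179046630859375)
```

View pics/w7.png

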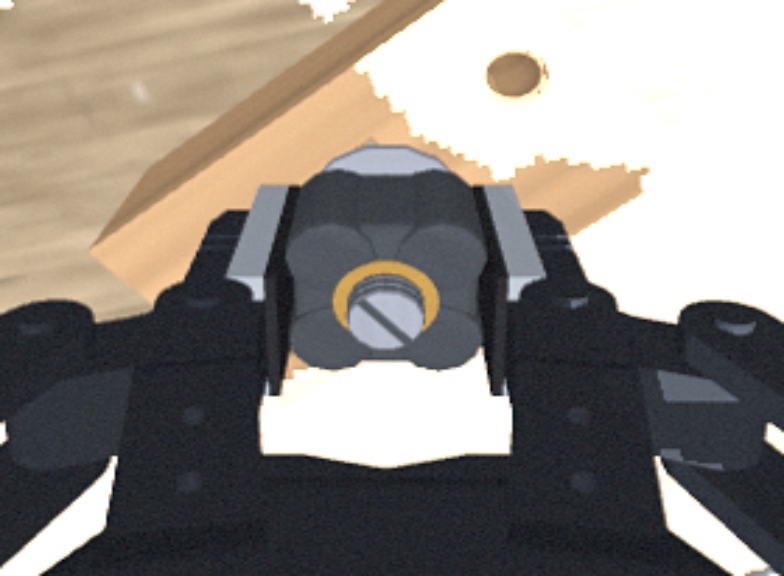

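>>> {"fn": "carry_out", "kwargs": {
  "newtons": 50,
  "rows": [
    [0,[0,0,-3],[0,0,0]],
    [0,[0,0,-10],[0,0,0]],
    [0,[0,0,-25],[0,0,0]],
    [0,[0,0,-45],[0,0,0]],
    [0,[0,0,-65],[0,0,0]],
    [0,[0,0,-80],[0,0,0]],
    [0,[-10,6,-90],[0,0,-5]],
    [0,[-40,25,-95],[0,0,-14]],
    [0,[-80,50,-95],[0,0,-23]],
    [0,[-120,74,-95],[0,0,-32]],
    [0,[-160,100,-95],[0,0,-41]],
    [0,[-200,124,-95],[0,0,-50]],
    [0,[-230,143,-95],[0,0,-58]],
    [0,[-250,155,-95],[0,0,-65]],
    [0,[-258,160,-95],[0,0,-68.4]],
    [0,[-258,160,-95],[0,0,-68.4]],
    [0,[-258,160,-95],[0,0,-68.4]]
  ]
}}

```text
t: 8.25
tcp_pos: [560.8, -46.7, 117.9]
ee_rot: [0.001, 0.313, 0.95, 0.001]
contact_force: [0.4, -0.7, -2.7]
gripper_width: 29.2
```

```bash
python3 - <<'E'
from h import *
p,I,D=snap('wrist','w8'); s=sense(); print(s['t'],s['gripper_width'],s['contact_force'],s['tcp_pos'],s['joint_pos'],Rt()[0].round(3))
cv2.imwrite('pics/w8.png',np.clip(I.astype(float)*1.5,0,255).astype(np.uint8))
print(proj(p,[[525.4,-95.4,30]]))
snap('side','s8')
E
```

```text
8.3 29.1348694914626 [ 0.77254517  0.0472882  -3.07853448] [560.80496893 -46.60684531 117.88489369] [-8.60608168e-02  3.50516259e-01  1.84396548e+00  8.89658666e-04
  9.45540334e-01 -2.59200767e+00] [[-0.804  0.594  0.002]
 [ 0.594  0.804  0.001]
 [-0.001  0.001 -1.   ]]
[[277.53691333 133.86503158]]
```

View pics/w8.png

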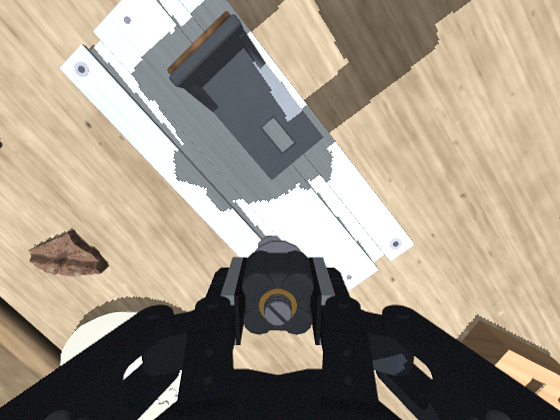

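View pics/s8.png

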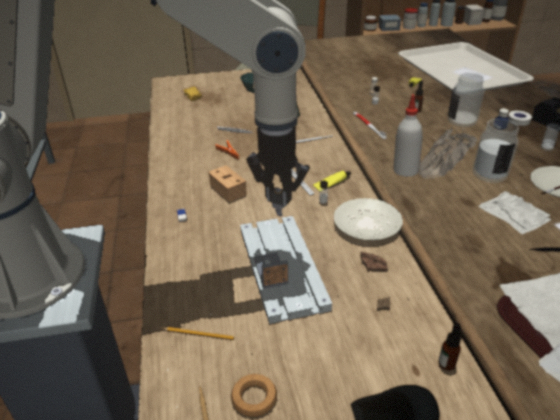

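```bash
python3 - <<'E'
from h import *
p,I,D=load('w8')
J=np.clip(I.astype(float)*1.6,0,255).astype(np.uint8)
a=cv2.resize(J[95:175,235:325],None,fx=6,fy=6,interpolation=cv2.INTER_CUBIC)
b=cv2.resize(J[225:345,215:340],None,fx=4.5,fy=4.5,interpolation=cv2.INTER_CUBIC)
h=max(a.shape[0],b.shape[0]); c=np.zeros((h,a.shape[1]+b.shape[1],3),np.uint8)
c=np.zeros((540,1110,3),np.uint8); c[:480,:540]=a; c[:540,545:545+b.shape[1]]=b
cv2.imwrite('pics/w8c.png',cv2.resize(c[:,:],None,fx=.72,fy=.9))
P=depthpts(p,D)
n=(P[...,2]<27)&(np.hypot(P[...,0]-525.4,P[...,1]+95.4)<20)
n[:110]=0
print('hole depthlow',n.sum())
cnt=max(cv2.findContours(n.astype(np.uint8),cv2.RETR_EXTERNAL,cv2.CHAIN_APPROX_NONE)[0],key=cv2.contourArea)[:,0].astype(float)
q=onplane(p,cnt,30); print(cv2.minAreaRect(q[:,:2].astype(np.float32)))
R,t=Rt(); T=(P-t)@R
be=(T[...,2]<-25)&(T[...,2]>-45)&(np.hypot(T[...,0],T[...,1])<25); 
for lo,hi in((-31,-25),(-40,-33),(-50,-41)):
  m=be&(T[...,2]>lo)&(T[...,2]<hi); print(lo,m.sum(),T[m].mean(0).round(1) if m.any() else '', cv2.minAreaRect(T[m][:,:2].astype(np.float32)) if m.sum()>3 else '')
E
```

```text
hole depthlow 537
((525.7979736328125, -94.45355224609375), (12.72269058227539, 26.262418746948242), 4.540942192077637)
-31 49 [ -1.2 -12.4 -25.4] ((-0.6790571212768555, -12.463787078857422), (5.351126194000244, 16.858922958374023), 88.78178405761719)
-40 414 [  0.1 -13.2 -37.6] ((0.15399551391601562, -11.594528198242188), (47.54021453857422, 8.458232879638672), 0.33857157826423645)
-50 376 [  0.3 -13.2 -43.1] ((0.04753303527832031, -11.66756534576416), (47.584312438964844, 8.612791061401367), 0.17389293015003204)
```

View pics/w8c.png

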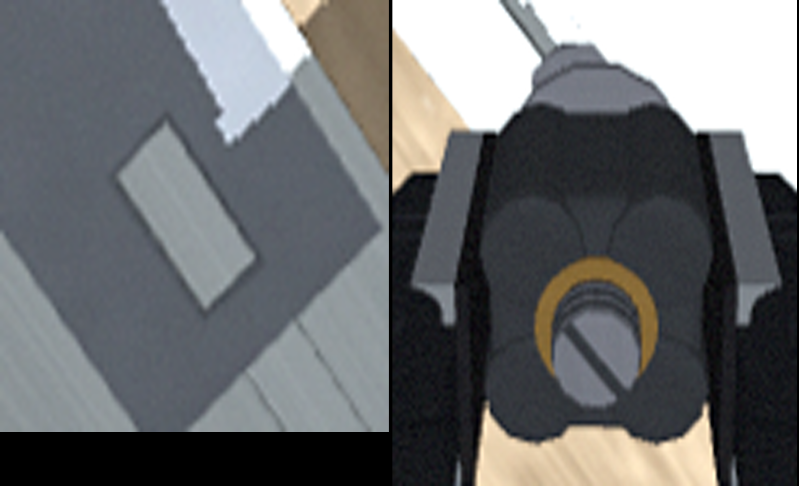

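```bash
python3 - <<'E'
from h import *
p,I,D=load('w8')
g=cv2.cvtColor(I,cv2.COLOR_BGR2GRAY).astype(float)
pm=depthpts(p,D); R,t=Rt()
# rectified patch on plane z = tcp+64.6, 10 px/mm, in tool xy
zp=t[2]+64.6
n=300; xs=(np.arange(n)-n/2)/10
X,Y=np.meshgrid(xs,xs)
# approx bolt end centre
c0=onplane(p,[[279,313.5]],zp)[0]; ct=(c0-t)@R; print('bolt end tool xy',ct)
W=(np.stack([X+ct[0],Y+ct[1],0*X+ct[2]],-1).reshape(-1,3))@R.T+t
uv=proj(p,W).reshape(n,n,2).astype(np.float32)
r=cv2.remap(I,uv[...,0],uv[...,1],cv2.INTER_CUBIC)
cv2.imwrite('pics/r8.png',cv2.resize(np.clip(r.astype(float)*1.6,0,255).astype(np.uint8),None,fx=2,fy=2))
# plate edges: rectify via depth mask
P=pm
m=(abs(P[...,2]-22)<3)&(P[...,0]>430)&(P[...,0]<680); m[240:]=0
m=m|((abs(P[...,2]-30)<3))&(np.arange(420)[:,None]<200)
np.save('pics/m.npy',m)
# foot top rect
f=(abs(P[...,2]-30)<2.5)&(np.arange(420)[:,None]<190)&(P[...,0]<570)
print(cv2.minAreaRect(P[f][:,:2].astype(np.float32)))
# intensity hough of slot lines on plane z=22
e=cv2.Canny(cv2.GaussianBlur(I,(0,0),1),40,100); e[230:]=0
L=cv2.HoughLinesP(e,1,np.pi/720,50,minLineLength=70,maxLineGap=8)
for l in L[:,0]:
    a,b=onplane(p,[l[:2],l[2:]],22); d=b-a; print(l,a[:2].round(1),b[:2].round(1),round(np.degrees(np.arctan2(d[1],d[0]))%180,2),np.hypot(*d[:2]).round())
E
```

```text
bolt end tool xy [  0.19980966  -1.36935543 -64.60226974]
((527.2106323242188, -114.58502197265625), (54.02824401855469, 88.67986297607422), 3.398723602294922)
[227   0 402 229] [ 499.  -192.7] [485.8  36.4] 93.28 230.0
[ 60  70 167 182] [ 631.7 -232.9] [ 624.7 -118.9] 93.51 114.0
[271 179 353 114] [552.2 -68.5] [468.2 -71.6] 2.16 84.0
[ 87  50 176 148] [ 604.8 -230.2] [ 599.5 -135.6] 93.17 95.0
[ 60  69 213 229] [ 631.2 -233.3] [620.5 -63.1] 93.57 171.0
[330 133 402  75] [491.1 -70.3] [422.4 -73.5] 2.65 69.0
[255  48 329 145] [ 501.9 -155.7] [497.1 -62.8] 92.96 93.0
[243  22 325 129] [ 498.4 -174.7] [492.6 -75.3] 93.34 100.0
```

View pics/r8.png

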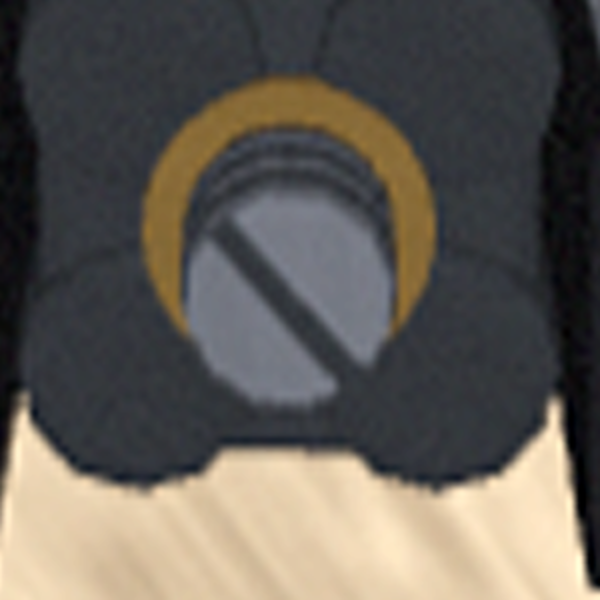

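```bash
python3 - <<'E'
from h import *
p,I,D=load('w8'); R,t=Rt(); T=(depthpts(p,D)-t)@R
for (u,v) in [(276,315),(283,312),(279,305),(279,320),(262,290),(295,290),(265,325)]: print(u,v,T[v,u].round(1))
m=(abs(T[...,0])<8)&(abs(T[...,1])<10)&(T[...,2]<-55); print(m.sum(),np.median(T[m],0))
for zz in (58,61.6,64.6):
  n=300; xs=(np.arange(n)-n/2)/10*.5; X,Y=np.meshgrid(xs,xs)
  ct=np.array([-.3,-1.6,-zz]) if zz>60 else np.array([-.3,-.2,-zz])
  c=onplane(p,[[278.2,313.2]],t[2]+zz)[0]; ct=(c-t)@R
  W=(np.stack([X+ct[0],Y+ct[1],0*X+ct[2]],-1).reshape(-1,3))@R.T+t
  uv=proj(p,W).reshape(n,n,2).astype(np.float32)
  g=cv2.cvtColor(cv2.remap(I,uv[...,0],uv[...,1],cv2.INTER_CUBIC),cv2.COLOR_BGR2GRAY)
  k=(np.hypot(X,Y)<4.3); th=cv2.threshold(g[k].reshape(-1,1),0,255,cv2.THRESH_OTSU)[0]
  d=k&(g<th); pts=np.c_[X[d],Y[d]].astype(np.float32)
  l=cv2.fitLine(pts,cv2.DIST_HUBER,0,.01,.01).ravel(); a=np.degrees(np.arctan2(l[1],l[0])); print(zz,ct.round(2),th,d.sum(),l.round(2),a, 'world head yaw',143.52-a)
  if zz>64: cv2.imwrite('pics/g8.png',np.hstack([g,(d*255).astype(np.uint8)]))
E
```

```text
276 315 [ -1.    0.1 -63.4]
283 312 [  1.8  -1.2 -63.4]
279 305 [  0.2  -4.5 -63.7]
279 320 [  0.2   2.5 -63.3]
262 290 [ -6.6  -8.1 -58.5]
295 290 [  6.7  -7.6 -57.6]
265 325 [ -5.6   8.2 -58.6]
1688 [ -0.17565857  -3.20452506 -58.17413959]
58 [ -0.11   3.02 -58.  ] 57.0 5320 [ 0.66  0.75 -0.38  0.41] 48.794495 world head yaw 94.72551
61.6 [ -0.11   0.55 -61.6 ] 57.0 5156 [ 0.66  0.75 -0.37  0.39] 48.777954 world head yaw 94.74205
64.6 [ -0.11  -1.5  -64.6 ] 57.0 5016 [ 0.66  0.75 -0.36  0.38] 48.755856 world head yaw 94.764145
```

View pics/g8.png

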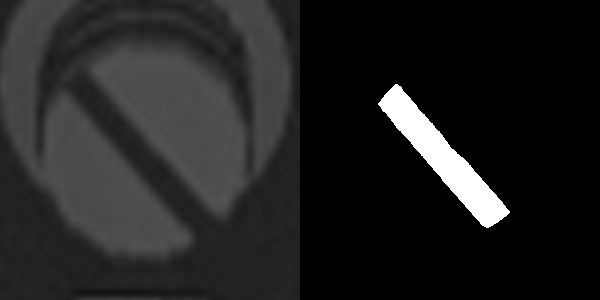

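>>> {"fn": "carry_out", "kwargs": {
  "rows": [
    [0,[0,-15,0],[0,0,1.4]],
    [0,[0,-40,5],[0,0,1.4]],
    [0,[-0.2,-55,20],[0,0,1.4]],
    [0,[-0.2,-59,40],[0,0,1.4]],
    [0,[-0.2,-59,58],[0,0,1.4]],
    [0,[-0.2,-59,68],[0,0,1.4]],
    [0,[-0.2,-59,68],[0,0,1.4]],
    [0,[-0.2,-59,68],[0,0,1.4]]
  ]
}}

```text
t: 9.35
tcp_pos: [526.5, -94.2, 50.1]
ee_rot: [0.001, 0.324, 0.946, 0.001]
contact_force: [-0.4, 0.2, -2.7]
gripper_width: 29.1
```

```bash
python3 - <<'E'
from h import *
p,I,D=snap('wrist','w9'); s=sense(); print(s['t'],s['gripper_width'],s['contact_force'],s['tcp_pos'],s['joint_pos'].round(2),np.degrees(np.arctan2(Rt()[0][1,0],Rt()[0][0,0])))
ps,J,E=snap('side','s9')
print(proj(p,[[525.65,-94.8,30]]), proj(ps,[[525.65,-94.8,30]]))
a=np.clip(I[60:330,140:420].astype(float)*1.6,0,255).astype(np.uint8)
b=np.clip(J[190:330,225:345].astype(float)*1.6,0,255).astype(np.uint8)
cv2.imwrite('pics/w9c.png',np.hstack([cv2.resize(a,(420,540)),cv2.resize(b,(375,540),interpolation=cv2.INTER_CUBIC)]))
E
```

```text
9.4 28.71313458398341 [-0.02579562  0.21964605 -2.4071717 ] [526.64451047 -94.1691584   50.32072525] [-0.18  0.41  1.95  0.    0.78 -2.66] 142.17770701860053
[[278.56457561 235.32399433]] [[268.26311238 261.0709865 ]]
```

View pics/w9c.png

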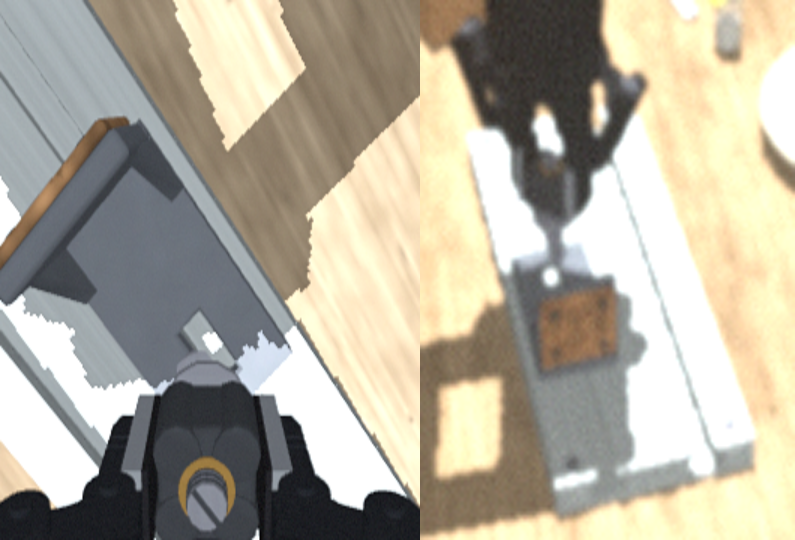

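>>> {"fn": "carry_out", "kwargs": {
  "rows": [
    [0,[0.5,-0.4,8],[0,0,0]],
    [0,[0.5,-0.4,15],[0,0,0]],
    [0,[0.5,-0.4,18],[0,0,0]],
    [0,[0.5,-0.4,20],[0,0,0]],
    [0,[0.5,-0.4,20.5],[0,0,0]]
  ]
}}

```text
t: 10.07
tcp_pos: [526.0, -94.2, 29.7]
ee_rot: [0.001, 0.324, 0.946, 0.001]
contact_force: [0.2, -0.0, -2.7]
gripper_width: 29.4
```

```bash
python3 - <<'E'
from h import *
p,I,D=snap('wrist','w10'); s=sense(); print(s['t'],s['gripper_width'],s['contact_force'],s['ft_torque'],s['tcp_pos'])
a=np.clip(I[150:330,180:380].astype(float)*1.8,0,255).astype(np.uint8)
cv2.imwrite('pics/w10c.png',cv2.resize(a,None,fx=3.3,fy=3.3,interpolation=cv2.INTER_CUBIC))
E
```

```text
10.125 29.309707173795083 [-0.65530212  0.37781358 -2.86933297] [0.02382146 0.0149856  0.01874801] [526.12224604 -94.15929672  29.82911832]
```

View pics/w10c.png

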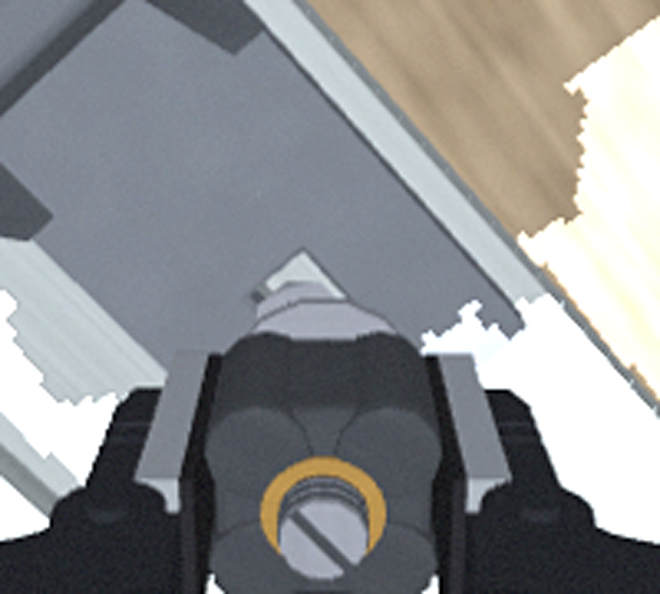

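>>> {"fn": "carry_out", "kwargs": {
  "rows": [
    [0,[0,0,1],[0,0,0]],
    [0,[0,0,2],[0,0,0]],
    [0,[0,0,3],[0,0,0]]
  ]
}}

```text
t: 10.5
tcp_pos: [526.1, -94.2, 26.8]
ee_rot: [0.001, 0.324, 0.946, 0.001]
contact_force: [-0.0, -0.1, -2.9]
gripper_width: 29.3
```

>>> {"fn": "carry_out", "kwargs": {
  "rows": [
    [0,[0,0,1],[0,0,0]],
    [0,[0,0,2],[0,0,0]],
    [0,[0,0,3],[0,0,0]],
    [0,[0,0,4],[0,0,0]]
  ]
}}

```text
t: 11.0
tcp_pos: [526.1, -94.2, 22.7]
ee_rot: [0.001, 0.324, 0.946, 0.001]
contact_force: [-0.9, 1.0, -2.3]
gripper_width: 29.0
```

>>> {"fn": "carry_out", "kwargs": {
  "rows": [
    [0,[0,0,1.5],[0,0,0]],
    [0,[0,0,3],[0,0,0]],
    [0,[0,0,4.5],[0,0,0]],
    [0,[0,0,6],[0,0,0]]
  ]
}}

```text
t: 11.5
tcp_pos: [526.2, -94.2, 16.6]
ee_rot: [0.001, 0.324, 0.946, 0.001]
contact_force: [0.1, 0.1, -3.7]
gripper_width: 29.2
```

>>> {"fn": "carry_out", "kwargs": {
  "rows": [
    [0,[0,0,1.5],[0,0,0]],
    [0,[0,0,3],[0,0,0]],
    [0,[0,0,4.5],[0,0,0]],
    [0,[0,0,5.5],[0,0,0]],
    [0,[0,0,6],[0,0,0]],
    [0,[0,0,6.3],[0,0,0]]
  ]
}}

```text
t: 12.25
tcp_pos: [526.2, -94.2, 10.3]
ee_rot: [0.001, 0.324, 0.946, 0.001]
contact_force: [-0.3, -0.4, -1.8]
gripper_width: 29.1
```

>>> {"fn": "carry_out", "kwargs": {
  "rows": [
    [0,[0,0,0.4],[0,0,0]],
    [0,[0,0,0.8],[0,0,0]],
    [0,[0,0,0.8],[0,0,0]]
  ]
}}

```text
t: 12.62
tcp_pos: [526.2, -94.2, 9.5]
ee_rot: [0.001, 0.324, 0.946, 0.001]
contact_force: [-0.1, 0.7, -2.4]
gripper_width: 29.1
```

```bash
python3 - <<'E'
from h import *
p,I,D=snap('wrist','w11'); s=sense(); print(s['t'],s['gripper_width'],s['contact_force'],s['ft_torque'],s['tcp_pos'],s['joint_pos'].round(3))
a=np.clip(I[150:330,180:380].astype(float)*1.8,0,255).astype(np.uint8)
cv2.imwrite('pics/w11c.png',cv2.resize(a,None,fx=3.3,fy=3.3,interpolation=cv2.INTER_CUBIC))
P=depthpts(p,D); print([P[v,u].round(1) for u,v in [(279,312),(276,316),(230,200),(262,290),(277,310)]])
E
```

```text
12.675 29.464567612498076 [-0.03532835  0.50476655 -3.17449811] [-0.02046173 -0.00403792 -0.02165657] [526.19254113 -94.17793779   9.47303607] [-1.810e-01  4.760e-01  1.967e+00  1.000e-03  6.960e-01 -2.663e+00]
[array([524.8, -95.3,  73.7]), array([527.3, -94. ,  72.6]), array([ 523.3, -136.3,   29.4]), array([ 526.6, -104.1,   67.1]), array([525.7, -95.3,  71.5])]
```

View pics/w11c.png

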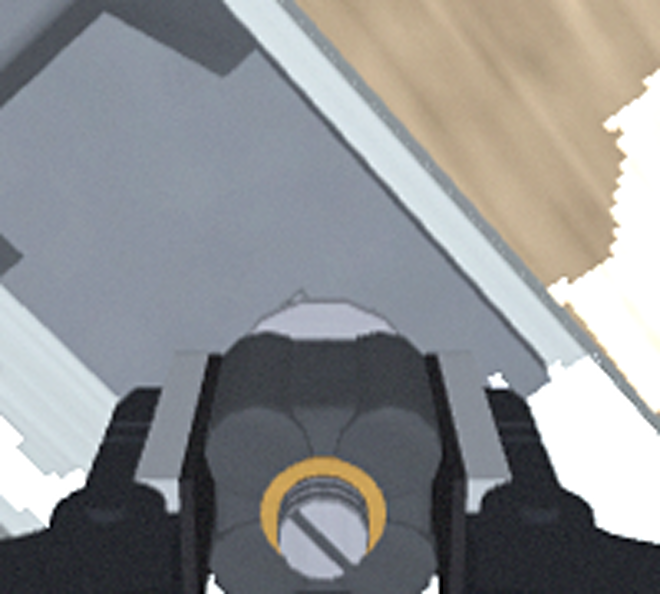

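>>> {"fn": "carry_out", "kwargs": {
  "rows": [
    [0,[0,0,0.4],[0,0,0]],
    [0,[0,0,0.7],[0,0,0]],
    [0,[0,0,0.7],[0,0,0]]
  ]
}}

```text
t: 13.05
tcp_pos: [526.2, -94.2, 8.8]
ee_rot: [0.001, 0.324, 0.946, 0.001]
contact_force: [-0.2, 0.2, -3.2]
gripper_width: 29.1
```

>>> {"fn": "carry_out", "kwargs": {
  "rows": [
    [0,[0,0,0.4],[0,0,0]],
    [0,[0,0,0.6],[0,0,0]],
    [0,[0,0,0.6],[0,0,0]]
  ]
}}

```text
t: 13.42
tcp_pos: [526.2, -94.2, 8.1]
ee_rot: [0.001, 0.324, 0.946, 0.001]
contact_force: [-0.0, -0.4, -3.5]
gripper_width: 29.0
```

>>> {"fn": "carry_out", "kwargs": {
  "rows": [
    [0,[0,0,0.3],[0,0,0]],
    [0,[0,0,0.4],[0,0,0]],
    [0,[0,0,0.4],[0,0,0]]
  ]
}}

```text
t: 13.8
tcp_pos: [526.1, -94.2, 7.8]
ee_rot: [0.001, 0.324, 0.946, 0.001]
contact_force: [-0.3, 0.1, -2.1]
gripper_width: 29.3
```

>>> {"fn": "carry_out", "kwargs": {
  "rows": [
    [0,[0,0,0.3],[0,0,0]],
    [0,[0,0,0.5],[0,0,0]],
    [0,[0,0,0.5],[0,0,0]]
  ]
}}

```text
t: 14.18
tcp_pos: [526.2, -94.1, 7.7]
ee_rot: [0.001, 0.324, 0.946, 0.001]
contact_force: [-2.4, -0.3, 6.5]
gripper_width: 29.2
```

>>> {"fn": "carry_out", "kwargs": {
  "rows": [
    [0,[0,0,-0.2],[0,0,0]],
    [0,[0,0,-0.2],[0,0,8]],
    [0,[0,0,-0.2],[0,0,16]],
    [0,[0,0,-0.2],[0,0,24]],
    [0,[0,0,-0.2],[0,0,32]],
    [0,[0,0,-0.2],[0,0,40]]
  ]
}}

```text
t: 14.92
tcp_pos: [526.3, -94.2, 7.8]
ee_rot: [0.001, 0.63, 0.777, 0.001]
contact_force: [-0.4, -0.8, -2.4]
gripper_width: 29.2
```

```bash
python3 - <<'E'
from h import *
s=sense(); print(s['t'],s['gripper_width'],s['contact_force'],s['ft_torque'],s['tcp_pos'],s['joint_pos'].round(3))
E
```

```text
14.925 29.217898524835427 [-0.41674713 -0.84727093 -2.36594789] [-0.00040315 -0.06352127  0.0297313 ] [526.2571243  -94.22725053   7.75327057] [-1.810e-01  4.790e-01  1.967e+00  1.000e-03  6.930e-01 -1.960e+00]
```

>>> {"fn": "carry_out", "kwargs": {
  "rows": [
    [0,[0,0,0],[0,0,8]],
    [0,[0,0,0],[0,0,16]],
    [0,[0,0,0],[0,0,24]],
    [0,[0,0,0],[0,0,32]],
    [0,[0,0,0],[0,0,40]],
    [0,[0,0,0],[0,0,48]],
    [0,[0,0,0],[0,0,50]]
  ]
}}

```text
t: 15.8
tcp_pos: [526.5, -94.3, 7.7]
ee_rot: [0.001, 0.899, 0.437, 0.002]
contact_force: [0.1, 0.8, -2.0]
gripper_width: 29.4
```

```bash
python3 - <<'E'
from h import *
s=sense(); print(s['t'],s['gripper_width'],s['contact_force'],s['ft_torque'],s['tcp_pos'],s['joint_pos'].round(3))
p,I,D=snap('wrist','w12')
a=np.clip(I[150:380,160:400].astype(float)*1.8,0,255).astype(np.uint8)
cv2.imwrite('pics/w12c.png',cv2.resize(a,None,fx=2.6,fy=2.6,interpolation=cv2.INTER_CUBIC))
E
```

```text
15.8 29.351272920795168 [ 0.11898114  0.78267104 -1.97667386] [-0.09884073  0.08241133  0.00032166] [526.46531125 -94.32132314   7.74379027] [-1.810e-01  4.790e-01  1.967e+00  1.000e-03  6.920e-01 -1.087e+00]
```

View pics/w12c.png

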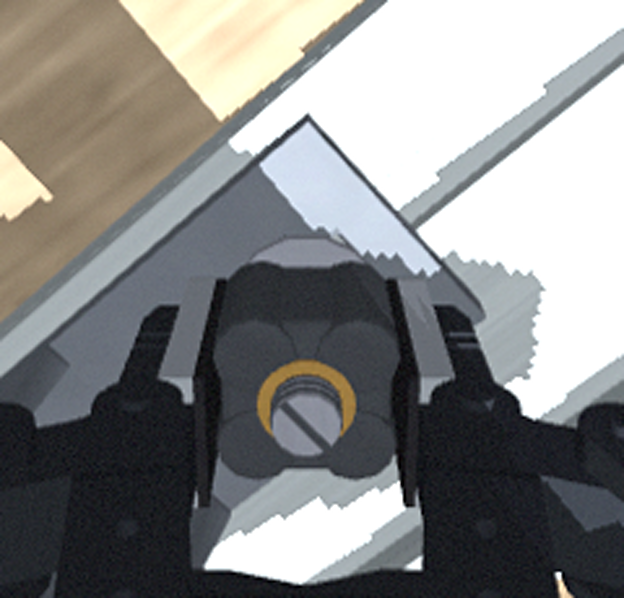

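>>> {"fn": "carry_out", "kwargs": {
  "rows": [
    [0,[0,0,0],[0,0,8]],
    [0,[0,0,0],[0,0,16]],
    [0,[0,0,0],[0,0,24]],
    [0,[0,0,0],[0,0,32]],
    [0,[0,0,0],[0,0,40]],
    [0,[0,0,0],[0,0,48]]
  ]
}}

```text
t: 16.6
tcp_pos: [526.1, -94.3, 7.7]
ee_rot: [-0.0, 0.999, 0.033, 0.001]
contact_force: [-1.9, 0.5, 0.4]
gripper_width: 29.3
```

```bash
cat > st.py <<'E'
from h import *
import sys
s=sense(); R,t=Rt(); print(round(s['t'],2),'w',round(s['gripper_width'],1),'F',s['contact_force'].round(2),'T',s['ft_torque'].round(3),'Ttool',(R.T@s['ft_torque']).round(3),t.round(2),'j6',s['joint_pos'][5].round(3),'qv6',s['qvel'][5].round(3),'eff6',s['effort'][5].round(3))
E
python3 st.py
```

```text
16.6 w 29.3 F [-1.88  0.47  0.4 ] T [-0.119  0.301  0.086] Ttool [-0.098 -0.308 -0.086] [526.13 -94.28   7.74] j6 -0.247 qv6 1.11 eff6 -1.756
```

>>> {"fn": "carry_out", "kwargs": {
  "rows": [
    [0,[0,0,0],[0,0,7]],
    [0,[0,0,0],[0,0,14]],
    [0,[0,0,0],[0,0,21]]
  ]
}}

```text
t: 16.98
tcp_pos: [526.1, -94.3, 7.8]
ee_rot: [-0.0, 0.989, -0.15, 0.001]
contact_force: [0.5, 0.4, -1.1]
gripper_width: 29.0
```

```bash
python3 st.py
```

```text
16.98 w 29.0 F [ 0.45  0.45 -1.08] T [-0.161  0.143  0.112] Ttool [-0.196 -0.089 -0.112] [526.15 -94.33   7.75] j6 0.121 qv6 0.971 eff6 -1.522
```

>>> {"fn": "carry_out", "kwargs": {
  "rows": [
    [0,[0,0,0],[0,0,5]],
    [0,[0,0,0],[0,0,10]],
    [0,[0,0,0],[0,0,15]]
  ]
}}

```text
t: 17.35
tcp_pos: [526.2, -94.4, 7.7]
ee_rot: [-0.0, 0.961, -0.278, 0.001]
contact_force: [0.1, -0.7, -1.1]
gripper_width: 29.1
```

```bash
python3 st.py
```

```text
17.35 w 29.1 F [ 0.06 -0.69 -1.08] T [-0.1    0.121  0.113] Ttool [-0.149 -0.049 -0.114] [526.19 -94.39   7.73] j6 0.382 qv6 0.693 eff6 -1.057
```

>>> {"fn": "carry_out", "kwargs": {
  "rows": [
    [0,[0,0,0],[0,0,5]],
    [0,[0,0,0],[0,0,10]],
    [0,[0,0,0],[0,0,15]]
  ]
}}

```text
t: 17.73
tcp_pos: [526.3, -94.5, 7.7]
ee_rot: [-0.0, 0.916, -0.401, 0.001]
contact_force: [-1.0, -0.5, -0.5]
gripper_width: 29.2
```

```bash
python3 st.py
```

```text
17.73 w 29.2 F [-0.97 -0.47 -0.52] T [-0.145  0.179  0.074] Ttool [-0.229 -0.015 -0.074] [526.26 -94.45   7.74] j6 0.644 qv6 0.693 eff6 -1.053
```

>>> {"fn": "carry_out", "kwargs": {
  "rows": [
    [0,[0,0,0],[0,0,4]],
    [0,[0,0,0],[0,0,8]],
    [0,[0,0,0],[0,0,12]]
  ]
}}

```text
t: 18.1
tcp_pos: [526.3, -94.5, 7.7]
ee_rot: [-0.001, 0.869, -0.494, 0.001]
contact_force: [-0.0, -0.7, -1.5]
gripper_width: 29.4
```

```bash
python3 st.py
```

```text
18.1 w 29.4 F [-0.05 -0.73 -1.48] T [-0.086  0.122  0.116] Ttool [-0.149  0.011 -0.116] [526.26 -94.5    7.72] j6 0.853 qv6 0.555 eff6 -0.824
```

```bash
python3 - <<'E'
from h import *
p,I,D=snap('wrist','w13')
a=np.clip(I[150:380,160:400].astype(float)*1.8,0,255).astype(np.uint8)
cv2.imwrite('pics/w13c.png',cv2.resize(a,None,fx=2.6,fy=2.6,interpolation=cv2.INTER_CUBIC))
T=(depthpts(p,D)-Rt()[1])@Rt()[0]
print([T[v,u].round(1) for u,v in [(272,308),(284,308),(278,318)]])
E
```

```text
[array([ -1.7,  -2.8, -64.2]), array([  2.9,  -3.5, -65.2]), array([  0.6,   0.4, -66. ])]
```

View pics/w13c.png

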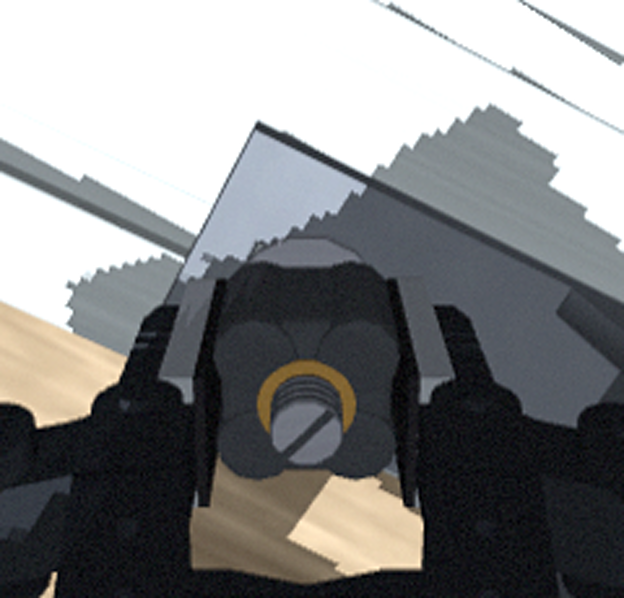

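>>> {"fn": "carry_out", "kwargs": {
  "rows": [
    [0,[0,0,0],[0,0,4]],
    [0,[0,0,0],[0,0,8]],
    [0,[0,0,0],[0,0,12]]
  ]
}}

```text
t: 18.52
tcp_pos: [526.3, -94.5, 7.7]
ee_rot: [-0.001, 0.812, -0.583, 0.001]
contact_force: [0.1, -0.0, -0.5]
gripper_width: 29.2
```

```bash
python3 st.py
```

```text
18.52 w 29.2 F [ 0.05 -0.04 -0.47] T [-0.067  0.115  0.148] Ttool [-0.13   0.026 -0.148] [526.31 -94.51   7.71] j6 1.065 qv6 0.554 eff6 -0.792
```

>>> {"fn": "carry_out", "kwargs": {
  "rows": [
    [0,[0,0,0],[0,0,4]],
    [0,[0,0,0],[0,0,8]]
  ]
}}

```text
t: 18.77
tcp_pos: [526.3, -94.5, 7.7]
ee_rot: [-0.001, 0.77, -0.638, 0.001]
contact_force: [-0.5, -0.4, -1.7]
gripper_width: 29.1
```

```bash
python3 st.py
```

```text
18.77 w 29.1 F [-0.47 -0.36 -1.73] T [-0.009  0.056  0.188] Ttool [-0.056 -0.002 -0.188] [526.33 -94.54   7.69] j6 1.203 qv6 0.556 eff6 -0.736
```

>>> {"fn": "carry_out", "kwargs": {
  "rows": [
    [0,[0,0,0],[0,0,3]],
    [0,[0,0,0],[0,0,6]]
  ]
}}

```text
t: 19.02
tcp_pos: [526.3, -94.6, 7.7]
ee_rot: [-0.001, 0.736, -0.677, 0.001]
contact_force: [-0.3, -1.0, -0.9]
gripper_width: 29.4
```

```bash
python3 st.py
```

```text
19.02 w 29.4 F [-0.28 -0.96 -0.92] T [-0.059  0.148  0.226] Ttool [-0.152  0.045 -0.226] [526.33 -94.56   7.67] j6 1.306 qv6 0.416 eff6 -0.457
```

>>> {"fn": "carry_out", "kwargs": {
  "rows": [
    [0,[0,0,0],[0,0,0]],
    [0.55,[0,0,0],[0,0,0]],
    [0.55,[0,0,0],[0,0,0]],
    [0.55,[0,0,0],[0,0,0]],
    [0.55,[0,0,0],[0,0,0]]
  ]
}}

```text
t: 19.65
tcp_pos: [526.4, -94.6, 7.7]
ee_rot: [-0.001, 0.736, -0.677, 0.001]
contact_force: [-0.4, 0.5, -0.6]
gripper_width: 46.8
```

```bash
python3 st.py; python3 - <<'E'
from h import *
p,I,D=snap('wrist','w14')
a=np.clip(I[150:380,160:400].astype(float)*1.8,0,255).astype(np.uint8)
cv2.imwrite('pics/w14c.png',cv2.resize(a,None,fx=2.6,fy=2.6,interpolation=cv2.INTER_CUBIC))
E
```

```text
19.65 w 46.8 F [-0.43  0.48 -0.55] T [-0.02  -0.021 -0.058] Ttool [0.019 0.022 0.058] [526.4  -94.57   7.72] j6 1.306 qv6 0.002 eff6 -0.008
```

View pics/w14c.png

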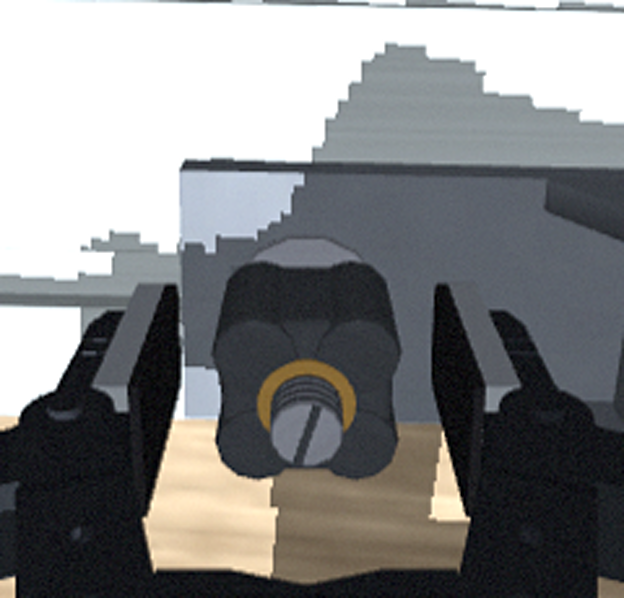

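```bash
python3 - <<'E'
from h import *
for i in range(6):
    s=sense(); print(s['ft_torque'].round(3),s['contact_force'].round(2)); p,I,D=snap('wrist','w15')
R,t=Rt()
# head line angle
T=(depthpts(p,D)-t)@R
m=(np.hypot(T[...,0],T[...,1])<5)&(T[...,2]<-62); print('end z',np.median(T[m][:,2]),np.median(T[m],0))
n=300; xs=(np.arange(n)-n/2)/20; X,Y=np.meshgrid(xs,xs); zz=-np.median(T[m][:,2])
ct=np.array([np.median(T[m][:,0]),np.median(T[m][:,1]),-zz])
W=(np.stack([X+ct[0],Y+ct[1],0*X+ct[2]],-1).reshape(-1,3))@R.T+t
uv=proj(p,W).reshape(n,n,2).astype(np.float32)
g=cv2.cvtColor(cv2.remap(I,uv[...,0],uv[...,1],cv2.INTER_CUBIC),cv2.COLOR_BGR2GRAY)
k=(np.hypot(X,Y)<4.3); th=cv2.threshold(g[k].reshape(-1,1),0,255,cv2.THRESH_OTSU)[0]
d=k&(g<th); l=cv2.fitLine(np.c_[X[d],Y[d]].astype(np.float32),cv2.DIST_HUBER,0,.01,.01).ravel(); a=np.degrees(np.arctan2(l[1],l[0]))
y=np.degrees(np.arctan2(R[1,0],R[0,0])); print('head world yaw',(y-a)%180,'square=3.35; past',(3.35-(y-a))%180)
E
```

```text
[-0.011  0.002 -0.011] [-0.39 -0.76 -0.3 ]
[0.031 0.002 0.045] [-0.72 -0.62  0.68]
[ 0.013  0.001 -0.03 ] [-0.23 -0.04 -0.64]
[ 0.04  -0.013  0.092] [0.59 0.52 0.03]
[ 0.016  0.006 -0.021] [ 0.35  0.04 -0.18]
[ 0.001 -0.006 -0.057] [-0.08 -0.36  0.34]
end z -65.62992922835731 [ -0.07604293  -0.32550694 -65.62992923]
head world yaw 167.6439401389984 square=3.35; past 15.706059861001597
```

>>> {"fn": "carry_out", "kwargs": {
  "newtons": 50,
  "rows": [
    [0,[0,0,0],[0,0,0]],
    [0,[0,0,0],[0,0,0]],
    [0,[0,0,0],[0,0,0]],
    [0,[0,0,0],[0,0,1]],
    [0,[0,0,0],[0,0,3]]
  ]
}}

```text
t: 20.62
tcp_pos: [526.4, -94.6, 7.8]
ee_rot: [-0.001, 0.718, -0.696, 0.001]
contact_force: [-1.4, -0.0, 5.0]
gripper_width: 29.2
```

```bash
python3 st.py; python3 - <<'E'
from h import *
p,I,D=load('w15')
cv2.imwrite('pics/w15c.png',cv2.resize(np.clip(I[280:340,245:310].astype(float)*2,0,255).astype(np.uint8),None,fx=8,fy=8,interpolation=cv2.INTER_CUBIC))
E
```

```text
20.62 w 29.2 F [-1.43 -0.03  4.98] T [-0.079  0.208  0.328] Ttool [-0.21   0.072 -0.328] [526.45 -94.61   7.83] j6 1.36 qv6 0.286 eff6 -0.323
```

View pics/w15c.png

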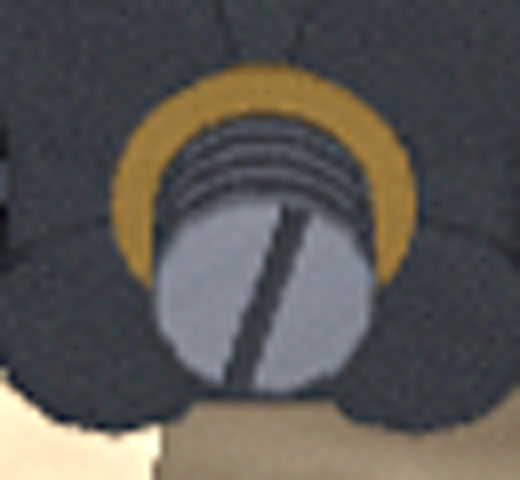

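>>> {"fn": "carry_out", "kwargs": {
  "rows": [
    [0,[0,0,0],[0,0,0]],
    [0.55,[0,0,0],[0,0,0]],
    [0.55,[0,0,0],[0,0,0]],
    [0.55,[0,0,0],[0,0,0]],
    [0.55,[0,0,0],[0,0,0]],
    [0.55,[0,0,-10],[0,0,0]],
    [0.55,[0,0,-30],[0,0,0]],
    [0.55,[0,0,-60],[0,0,0]],
    [0.55,[0,0,-90],[0,0,0]],
    [0.55,[0,0,-120],[0,0,0]],
    [0.55,[0,0,-130],[0,0,0]],
    [0.55,[0,0,-130],[0,0,0]]
  ]
}}

```text
t: 22.12
tcp_pos: [526.3, -94.5, 138.3]
ee_rot: [-0.001, 0.718, -0.696, 0.002]
contact_force: [-0.7, 0.4, -0.7]
gripper_width: 47.1
```

```bash
python3 st.py; python3 - <<'E'
from h import *
p,I,D=snap('wrist','w16'); snap('side','s16')
P=depthpts(p,D)
cv2.imwrite('pics/w16c.png',np.clip(I[60:420,60:500].astype(float)*1.7,0,255).astype(np.uint8))
m=(P[...,2]>70)&(P[...,2]<80)&(np.hypot(P[...,0]-526,P[...,1]+95)<12); print('bolt end',np.median(P[m],0))
f=(abs(P[...,2]-30)<2.5)&(P[...,0]<570)&(P[...,0]>480); f[300:]=0
print(cv2.minAreaRect(P[f][:,:2].astype(np.float32)),np.median(P[f][:,2]))
E
```

```text
22.12 w 47.1 F [-0.68  0.39 -0.69] T [-0.003  0.051 -0.007] Ttool [-0.051  0.002  0.007] [526.3  -94.55 138.26] j6 1.36 qv6 -0.001 eff6 -0.0
bolt end [527.08000813 -94.95436961  73.20135199]
((527.9440307617188, -118.37422943115234), (54.37904357910156, 96.0495376586914), 3.4408576488494873) 29.125454810329927
```

View pics/w16c.png

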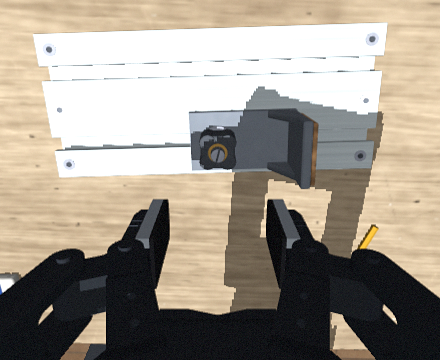

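View pics/s16.png

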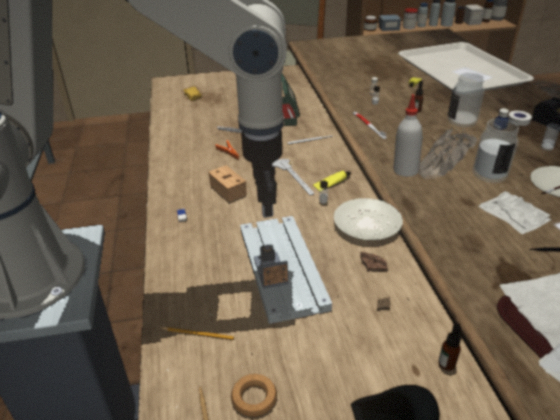

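```bash
python3 - <<'E'
from h import *
print(job_done())
E
```

```text
the job is handed in; nothing more can be done
None
```

I handed the job in at about 22 s of the 64 s. The bolt is clamped in the near slot, and I judge the nut finger-tight from a noisy torque reading.

**What I did:**
- Took the bolt out of the block by its nut.
- Lowered it lengthwise through the foot's hole. No contact force rose above noise until the flange touched the foot, at about 9 N.
- Turned it clockwise 90° while still loose, then on past the head's stop for about 2.2 rad of nut run.
- Let go and backed straight up.

**Last checks:**
- **Bolt:** its end is at about 74 mm once corrected against the foot's height. That puts the head's clamping face at about 16 mm, bearing on the lips.
- **Head angle:** the line on the bolt's end reads about 13 to 16° past square. That is inside the 20° limit but slightly more than the 0.2 rad (11.5°) stop given.
- **Stop:** it lies flat, its full 54 x 96 mm foot outline shows, and it was never visibly pushed. I did not measure its start and end positions against each other directly.
- **Bystanders:** none were approached, and the last views show nothing obviously moved.

**Readings that disagreed or stayed uncertain:**
- **First grasp:** it closed above the nut. In the camera the fingertips were about 30 mm short of the stated TCP, so I went 30 mm lower and gripped again.
- **Tightening torque:** the nut ran at about 0.1 N m, then read 0.15, 0.19, 0.23 and 0.33 N m. The sensor scatters by about 0.05 N m at rest, so the clamp force is inferred from that trend rather than measured. After the 0.23 reading I let go, gripped again and turned about 3° more, which gave the 0.33.

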